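# Set up the probe station: stage home, positioner into its corner

### The job

Get the probe station ready for measuring, only pushing with the fingertips: first push the rolled-out sample stage away from you until it is fully home against its stops, then push the probe positioner that stands loose on the right-hand wing along the wing until its foot sits square in its corner, against both the raised centre block and the stop block at the far end of that wing. Do not lift or tip the positioner and do not touch the probe arms or needles. Leave the other positioner, which is already in its corner, and everything else lying about where it is.

Things in the scene. Friction and masses are not known exactly. Their poses are not given: they have to be found in the camera images.
- station: Aluminium probe station base, bolted down, 220 (its x) x 420 (its y) mm. Origin: centre of its underside, on the table; x points away from the robot (yaw within 0.2 rad), y left, z up. Flat side wings, top 10 mm above the table; right wing = negative y. Between them the centre block, y from -55 to 55 mm, top 20 mm above the table: its sides are upright shoulders over the wings
- stop (a point): Middle of the robot-facing side of the stop block on the right wing, 20 mm above the table: a fixed dark steel block, 20 mm in the station's x, 60 mm in y, from 10 to 30 mm above the table. Lies 70 mm in x, -95 mm in y from the station's origin; axes as the station's. The left wing has its mirror image
- stage (a joint): Slide of the sample stage on its rails along the station's x, in m: 0 = fully home against its stops (farthest from the robot), grows as the stage is pulled out towards the robot, to 0.07 at most; starts 0.035 to 0.065 out. Stays where it is left; about 3 N of friction, no spring
- stage_lip (a point): Centre of the robot-facing side of the sample stage's push lip, an upright aluminium plate 44 mm wide (station y), 6 mm thick, 22 to 42 mm above the table; moves with the stage, is pushed along the station's +x. Behind it the dark stage plate, 84 x 84 mm, top 36 mm above the table, carries a round chuck, 54 mm across, top 44 mm above the table, and the chip
- positioner: Loose probe positioner on the right wing, 0.33 to 0.66 kg, slides freely. Foot: dark steel block 70 (its x) x 60 (its y) x 20 mm high; origin: centre of the foot's underside; x along the probe arm to the needle, z up. Slides and knobs above stay within the foot's outline, probe arm excepted; 62 mm high. Starts 45 to 100 mm from its seat, yaw off by up to 0.25 rad. Seated, its x is the station's +y
- seat (a point): Point on the right wing's top where the centre of the positioner foot's underside lies when its front touches the centre block's shoulder and its far side touches the stop block; 40 mm in x, -90 mm in y from the station's origin. Axes as the station's
- probe: Delicate probe arm of the loose positioner, fixed to it, same origin and axes. From a clamp at x = 33 to 47, z = 46 to 58 mm a thin brass tube and needle slope forward and down to the tip at x = 82, z = 39.5 mm. The raised needle clears the stage, lip, chuck and chip. Must not be touched
- probe_tip (a point): Needle tip of the loose positioner; when seated it hangs about 5 mm above the chip, near its middle
- positioner2: A second positioner like positioner (same shape and sizes), standing loose in the corner of the left wing, already home. Leave alone
- probe2: Delicate probe arm of the second positioner, as probe, same origin and axes as positioner2. Must not be touched
- chip_box: Flat square chip box 51 x 51 x 18 mm, black with clear lid, lying on the left wing near its front; origin: centre of its underside. Leave alone
- loupe: Black eye loupe, round, 34 mm across, 30 mm high, standing on the table; origin: centre of its underside. Leave alone
- tip_jar: Small amber glass jar with white cap, 36 mm across, 45 mm high, standing on the table; origin: centre of its underside. Leave alone
- wafer_case: Flat round white case, 64 mm across, 14 mm high, lying on the table; origin: centre of its underside. Leave alone
- driver: Screwdriver with black handle, 160 mm long, 26 mm thick, lying on the table to the right of the station; origin under its middle, x along it to the tip. Leave alone
- tweezers: Steel tweezers, 150 mm long, 8 mm thick, lying on the table to the left of the station; origin under the middle, x along them to the tips. Leave alone
Not all that is in view belongs to the job. Leave any turquoise look-alike of the positioner alone.

How it is judged:
By the outcome, as a careful person would: the job done as asked, in the order asked, and still so for the second after the job is handed in, with the robot touching nothing.
It also fails if it takes over 58 s, if anything falls off the work surface, if the arm or the gripper's body presses on something with over 40 N, if the wrist force passes 120 N, or if a joint passes its speed limit or range.

### The arm

A 6-joint arm with a two-finger parallel gripper is mounted at the origin on the work surface. World frame = base frame: x ahead of the robot, y to its left, z up, the work surface at z = 0. Lengths are in m, angles in rad, forces in N, time in s.
With the tool pointing down it reaches from about 0.425 to 0.95 m from the base axis. Payload 3.5 kg.
Tool frame: the origin (TCP) lies midway between the tips of the shut fingers; the grasp point (between the pads) lies 19 mm behind it; z points along the fingers, y is the direction in which the jaws open and shut (so a half turn about z gives the same grasp; the last joint's range is limited). The gripper opens to 85 mm and grips with 20 to 120 N. Pads are 22 mm wide; open, the fingers measure 114 mm over their backs; the gripper's body (76 mm by 85 mm) begins 54 mm behind the grasp point. The pads swing forward as they close: fully open they stand 13 mm farther back than shut.
Start: joints at [0.963, 0.286, 1.577, -0, 1.279, -0.15], TCP at [0.298, 0.605, 0.231] pointing down, gripper open.
Joint ranges: [-2.77, 2.77], [-0.9, 2.22], [0.21, 2.48], [-1.53, 4.67], [0.24, 2.81], [-2.84, 2.84]. Speed limits (rad/s): [2.79, 2.79, 3.14, 3.14, 3.14, 3.14].

### API

Orientations are given as a unit quaternion [x, y, z, w].
In Python, from plant import ctrl gives the robot as it stands.
- The arm moves only by the tool apply_moves, never from a script. Its argument "moves" is a list that holds one entry, the list of rows, each a list of 7 numbers: the shift along the tool's x, y, z in m, then the turn, a rotation vector about the tool's x, y, z in degrees, then the gripper's target within -1 to 1 (shut at 1, half-way at 0, fully open at -1). In form: [[[tx, ty, tz, ax, ay, az, hand], ...]]. A call has 1 to 12 rows; each row shifts and turns the pose as measured when the row begins, along the tool's axes as they then stand; what a row does not reach is not made up. A row lasts 1/10 s, in which the tool goes at most 50 mm and 8.59 degrees, less where a joint would pass 70% of its speed; a pose out of reach is approached as far as the arm can. A call with a gripper value outside its range is refused whole. The fingers move at their own pace and stop on an object; "force" is the grip in N (left out, the last holds). Time passes only in rows, so rows that do not move let the fingers close. It gives the time, the measured TCP pose, the force and the opening at its end, in the units of the state.
- ctrl.get_state(): the state, without advancing time (a new reading comes with each control period).
- ctrl.read_camera(name): name is "scene" or "top"; returns the picture (400x640x3 uint8, red, green, blue); there is no depth.
- ctrl.get_calibration(name): a dict with "camera_matrix" (3x3 intrinsics, pixels), "cam_to_world" (4x4, takes a point from camera to world coordinates). Camera axes: x right, y up, looking along -z (the intrinsics and any distortion apply to the point x, -y, -z); pixel columns grow to the right and rows downward; lengths in m; the calibration is good to about 2 mm. A picture is of the moment at which its call begins. get_calibration takes no time and is no camera call.
- ctrl.sign_off(): hands the job in, once; it reports no verdict.
The state is a dict: "time": time; "qpos": joint angles; "dq": joint speeds; "joint_efforts": joint torques, N m; "eef_pos": TCP position; "tcp_rot": TCP orientation; "contact_force": force on the tool from outside, world axes, zero at the start; "wrist_torque": the same for the moment, N m; "opening": opening from 0.0 (shut) to 1.0 (fully open).
Only numpy, scipy, OpenCV 4.12 (cv2) and the standard library are available. Lean on these libraries where they do the work, as an engineer would, in place of code of your own. Each camera call takes 0.05 s, during which the arm holds its last target. There are 200 camera calls.

## Working session

There is one attempt and no reset: what is moved stays moved. The work goes in short steps, Python scripts to look and compute and a tool call to move; the robot and the scene stay as the last step left them, time stands still between calls to the robot, and variables do not carry over. Pictures are saved under pics/ and viewed, about 8 in all and at most 12, crops included, and the job is handed in when it is done.

Besides the shell and the picture viewer there is one more tool, called after ">>>" by a JSON object that holds its "op" and its "data", one argument or row to a line. apply_moves: Moves the arm, as the interface text tells. Its arguments: {"type":"object","properties":{"moves":{"type":"array","items":{"type":"array","items":{"type":"array","items":{"type":"number"}}}},"force":{"type":"number"}},"required":["moves"]}

```bash
mkdir -p pics; cat > h.py <<'E'
import numpy as np, cv2
from plant import ctrl
def proj(name,P):
    c=ctrl.get_calibration(name);K=np.array(c["camera_matrix"]);T=np.array(c["cam_to_world"])
    p=(np.atleast_2d(P)-T[:3,3])@T[:3,:3]; p=p*[1,-1,-1]; q=p@K.T
    return q[:,:2]/q[:,2:]
def ray(name,uv,z):
    c=ctrl.get_calibration(name);K=np.array(c["camera_matrix"]);T=np.array(c["cam_to_world"])
    uv=np.atleast_2d(uv).astype(float); d=np.c_[uv,np.ones(len(uv))]@np.linalg.inv(K).T
    d=(d*[1,-1,-1])@T[:3,:3].T; o=T[:3,3]
    return o+d*((z-o[2])/d[:,2])[:,None]
def snap(name,f):
    im=ctrl.read_camera(name)[:,:,::-1].copy(); cv2.imwrite("pics/"+f,im); return im
E
python3 - <<'E'
from h import *
for n in("scene","top"):
    snap(n,n+"0.png"); c=ctrl.get_calibration(n); print(n,{k:np.round(v,3).tolist() if not isinstance(v,str) else v for k,v in c.items()})
print(ctrl.get_state())
E
```

```text
scene {'camera_matrix': [[404.318, 0.0, 320.403], [0.0, 404.318, 197.753], [0.0, 0.0, 1.0]], 'cam_to_world': [[-0.761, -0.412, 0.5, 1.012], [0.648, -0.492, 0.581, 0.473], [0.007, 0.767, 0.642, 0.593], [0.0, 0.0, 0.0, 1.0]]}
top {'camera_matrix': [[506.262, 0.0, 315.064], [0.0, 506.262, 198.422], [0.0, 0.0, 1.0]], 'cam_to_world': [[0.019, 0.987, -0.161, 0.355], [-1.0, 0.021, 0.012, 0.003], [0.016, 0.16, 0.987, 1.382], [0.0, 0.0, 0.0, 1.0]]}
{'time': 0.1, 'qpos': array([ 9.62997387e-01,  2.87118427e-01,  1.57804066e+00,  2.13908647e-05,
        1.27861136e+00, -1.49977891e-01]), 'dq': array([-8.19501060e-04, -3.76441237e-04, -3.07647400e-03, -1.40156430e-03,
       -1.60257261e-03,  6.90904840e-05]), 'joint_efforts': array([ 1.75302798e-04, -4.07292902e+01, -2.93699831e+01, -1.85332256e-04,
        3.41123639e-03,  1.15481231e-05]), 'eef_pos': array([0.29795537, 0.60501093, 0.23005248]), 'tcp_rot': array([ 2.26919480e-01,  9.73912914e-01, -1.00788178e-03, -4.12282676e-04]), 'contact_force': array([-0.10244286,  0.26664278,  0.87977254]), 'wrist_torque': array([-0.01125488,  0.06695466, -0.04715946]), 'opening': 1.0002140572774942}
```

View pics/scene0.png

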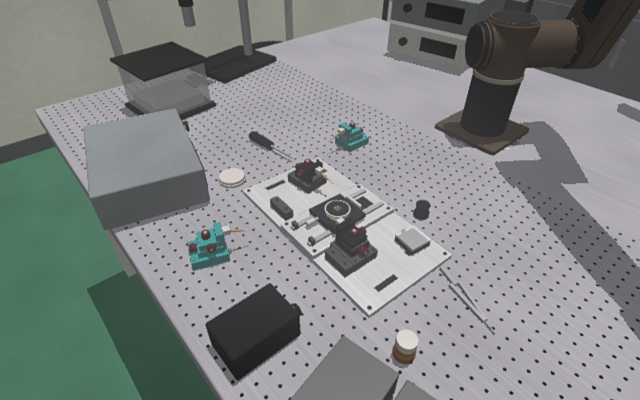

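View pics/top0.png

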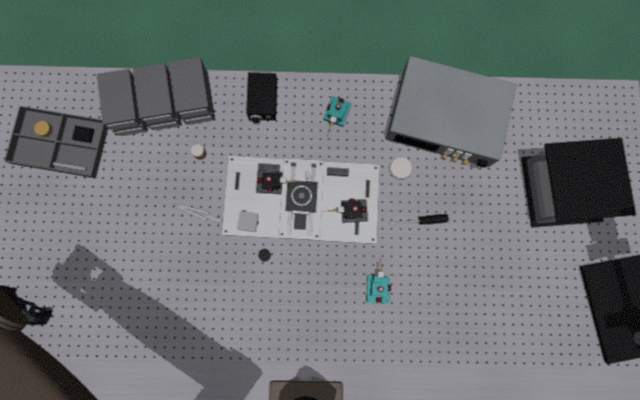

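The top view shows the station at (225–380, 157–243). The dark positioner at (354,210) on the right wing is loose. The dark one at (269,179) is in the left corner, so it is positioner2. Turquoise look-alikes are at (337,111) and (378,289), off the station. The dark one at (354,210) fits the description, so I'll check it in an enlarged crop.

```bash
python3 - <<'E'
from h import *
t=cv2.imread("pics/top0.png"); s=cv2.imread("pics/scene0.png")
cv2.imwrite("pics/topc.png",cv2.resize(t[150:250,215:390],None,fx=4.5,fy=4.5,interpolation=cv2.INTER_CUBIC))
cv2.imwrite("pics/scenec.png",cv2.resize(s[150:315,240:455],None,fx=3.6,fy=3.6,interpolation=cv2.INTER_CUBIC))
hsv=cv2.cvtColor(t,cv2.COLOR_BGR2HSV)
m=((t.min(2)>195)).astype(np.uint8)*255
m=cv2.morphologyEx(m,cv2.MORPH_OPEN,np.ones((3,3)));m=cv2.morphologyEx(m,cv2.MORPH_CLOSE,np.ones((9,9)))
cs,_=cv2.findContours(m,0,2)
for c in sorted(cs,key=cv2.contourArea)[-3:]:
    r=cv2.minAreaRect(c);b=cv2.boxPoints(r);print(cv2.contourArea(c),r);print(b.round(1).tolist());w=ray("top",b,.010);print(w.round(4).tolist(),w.mean(0))
E
```

```text
(no output)
```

View pics/topc.png

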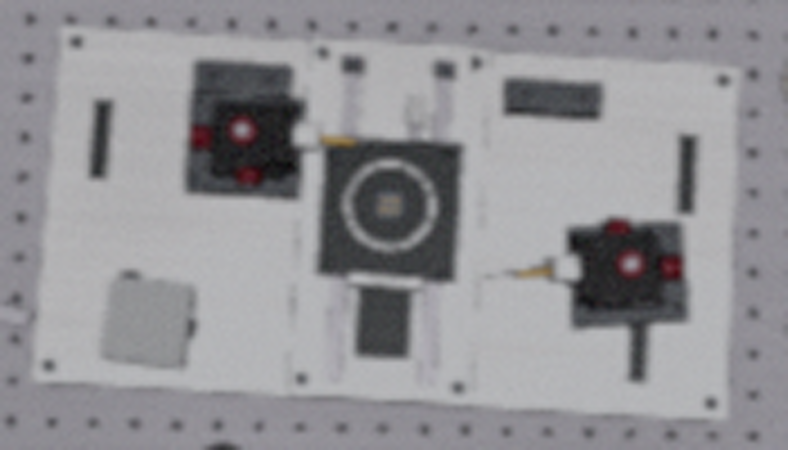

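View pics/scenec.png

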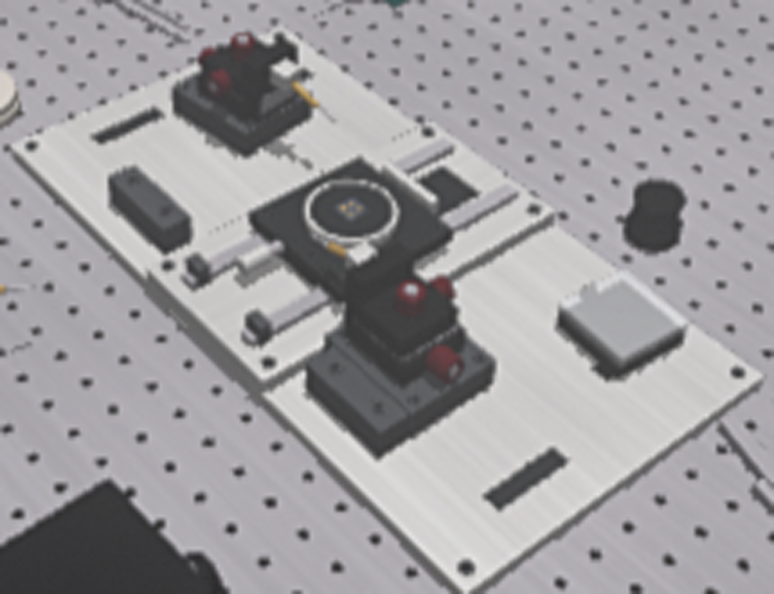

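The crop confirms it. The dark positioner at crop (630,270) stands off its corner, and its arm points left towards the stage. The stage lip is at crop (385,280), the right stop block at (552,98) and positioner2 at (245,130).

```bash
cat >> h.py <<'E'
def quad(m,eps=0.02):
    cs,_=cv2.findContours(m.astype(np.uint8)*255,0,cv2.CHAIN_APPROX_NONE);return max(cs,key=cv2.contourArea)
E
python3 - <<'E'
from h import *
t=cv2.imread("pics/top0.png")
g=cv2.GaussianBlur(t,(3,3),0).min(2); print("table",g[150,300],g[200,215],"wing",g[190,330],g[225,280],g[170,240])
T=(int(g[200,215])+int(g[190,330]))/2
m=np.zeros_like(g);m[150:250,215:390]=(g>T)[150:250,215:390]
m=cv2.morphologyEx(m,cv2.MORPH_OPEN,np.ones((3,3)));m=cv2.morphologyEx(m,cv2.MORPH_CLOSE,np.ones((5,5)))
c=quad(m);r=cv2.minAreaRect(cv2.convexHull(c));b=cv2.boxPoints(r);w=ray("top",b,.010)
print("station rect",r,w.round(4).tolist(),"c",w.mean(0).round(4)); 
e=[np.linalg.norm(w[i]-w[i-1]) for i in range(4)];print("edges",np.round(e,4))
def cp(l):return (np.array(l,float)+.5)/4.5-.5+[215,150]
print("corners",ray("top",cp([[63,28],[740,66],[727,418],[33,380]]),.01).round(4).tolist())
print("stop top corners z.03",ray("top",cp([[504,79],[602,84],[600,112],[503,110]]),.03).round(4).tolist())
print("foot z.03",ray("top",cp([[569,228],[682,222],[688,318],[574,324]]),.03).round(4).tolist())
print("lip top z.042",ray("top",cp([[348,277],[422,281]]),.042).round(4).tolist())
print("plate z.036",ray("top",cp([[326,138],[463,144],[456,281],[319,274]]),.036).round(4).tolist())
E
```

```text
table 142 140 wing 180 180 171
station rect ((301.24273681640625, 198.8760223388672), (153.5741424560547, 79.36328887939453), 3.289242744445801) [[0.4755, 0.2347, 0.01], [0.696, 0.2327, 0.01], [0.6805, -0.194, 0.01], [0.46, -0.1812, 0.01]] c [0.578  0.0231 0.01  ]
edges [0.4162 0.2205 0.4269 0.2209]
corners [[0.6933, 0.2277, 0.01], [0.6787, -0.1908, 0.01], [0.4611, -0.1827, 0.01], [0.4755, 0.2357, 0.01]]
stop top corners z.03 [[0.6627, -0.0443, 0.03], [0.6609, -0.1039, 0.03], [0.6435, -0.1029, 0.03], [0.6434, -0.044, 0.03]]
foot z.03 [[0.5718, -0.0848, 0.03], [0.5769, -0.1529, 0.03], [0.5188, -0.1566, 0.03], [0.5138, -0.0884, 0.03]]
lip top z.042 [[0.5377, 0.0469, 0.042], [0.5362, 0.0029, 0.042]]
plate z.036 [[0.6226, 0.0625, 0.036], [0.6207, -0.02, 0.036], [0.5374, -0.0173, 0.036], [0.5399, 0.0644, 0.036]]
```

```bash
cat >> h.py <<'E'
from scipy.spatial.transform import Rotation as R
YAW=-0.036; O=np.array([.5772,.0225])
XS=np.array([np.cos(YAW),np.sin(YAW)]);YS=np.array([-XS[1],XS[0]])
def W(xs,ys):return O+xs*XS+ys*YS
def S(p):d=np.array(p)[...,:2]-O;return np.stack([d@XS,d@YS],-1)
def go(xs,ys,z,ang):  # ang: tool y direction in station deg; total shift in present tool axes
    s=ctrl.get_state();Rt=R.from_quat(s["tcp_rot"]);a=np.radians(ang)+YAW
    y=np.array([np.cos(a),np.sin(a),0]);zz=np.array([0,0,-1.]);x=np.cross(y,zz)
    Rg=R.from_matrix(np.c_[x,y,zz]);p=np.r_[W(xs,ys),z]-s["eef_pos"]
    print("t",s["time"],"stn",S(s["eef_pos"]).round(4),"z",s["eef_pos"][2].round(4),"open",round(s["opening"],3),"F",s["contact_force"].round(1))
    print("shift now-axes",(Rt.inv().apply(p)*1000).round(1),"goal-axes",(Rg.inv().apply(p)*1000).round(1),"turn",np.degrees((Rt.inv()*Rg).as_rotvec()).round(2))
E
python3 - <<'E'
from h import *
go(-.085,0,.20,90)
# two-view height check of the foot top corners & lip
c=lambda l,f,o:(np.array(l,float)+.5)/f-.5+o
def tri(a,b):
    def od(n,uv):
        p=ray(n,uv,0.)[0];o=np.array(ctrl.get_calibration(n)["cam_to_world"])[:3,3];d=p-o;return o,d/np.linalg.norm(d)
    A=np.zeros((3,3));B=np.zeros(3)
    for o,d in(od("top",a),od("scene",b)):
        P=np.eye(3)-np.outer(d,d);A+=P;B+=P@o
    return np.linalg.solve(A,B).round(4)
tp=lambda p:c(p,4.5,[215,150]);sp=lambda p:c(p,3.6,[240,150])
print("foot far-right",tri(tp([682,222]),sp([175,95])),"far-left",tri(tp([569,228]),sp([246,137])))
print("stop far-left(top)",tri(tp([504,79]),sp([176,231])))
print("driver: ",ray("top",[[383,222],[418,219],[447,217]],.013).round(3).tolist())
E
```

```text
t 0.1 stn [-0.3     0.5721] z 0.2301 open 1.0 F [-0.1  0.3  0.9]
shift now-axes [-430.4 -433.8   30.8] goal-axes [-215.  -572.1   30.1] turn [ -0.12  -0.05 -24.17]
foot far-right [ 0.5764 -0.1522  0.0238] far-left [ 0.5713 -0.084   0.0277]
stop far-left(top) [ 0.66   -0.0419  0.0303]
driver:  [[0.517, -0.201, 0.013], [0.527, -0.297, 0.013], [0.534, -0.376, 0.013]]
```

>>> {"op": "apply_moves", "data": {
  "moves": [
    [[0,0,0,0,0,-8.06,1],[0,0,0,0,0,-8.06,1],[0,0,0,0,0,-8.06,1],[0,0,0,0,0,0,1],[-0.017,-0.045,0,0,0,0,1],[-0.017,-0.045,0,0,0,0,1],[-0.017,-0.045,0,0,0,0,1],[-0.017,-0.045,0,0,0,0,1],[-0.017,-0.045,0,0,0,0,1],[-0.017,-0.045,0,0,0,0,1],[-0.017,-0.045,0,0,0,0,1],[-0.017,-0.045,0,0,0,0,1]]
  ]
}}

```text
time: 1.3
eef_pos: [0.4224, 0.2314, 0.2244]
tcp_rot: [0.018, 1.0, -0.004, -0.003]
contact_force: [2.3, -0.1, 0.5]
opening: 0.004
```

```bash
python3 -c "
from h import *
go(-.085,0,.03,90)"
```

```text
t 1.3 stn [-0.1622  0.2031] z 0.2244 open 0.004 F [ 2.3 -0.1  0.5]
shift now-axes [ -78.6 -201.4  195.7] goal-axes [ -77.2 -203.1  194.4] turn [-0.5  -0.36 -0.04]
```

>>> {"op": "apply_moves", "data": {
  "moves": [
    [[-0.016,-0.042,0,-0.3,-0.3,0,1],[-0.016,-0.042,0,0,0,0,1],[-0.016,-0.042,0,0,0,0,1],[-0.016,-0.042,0,0,0,0,1],[-0.016,-0.042,0,0,0,0,1],[0,0,0,0,0,0,1],[0,0,0.04,0,0,0,1],[0,0,0.04,0,0,0,1],[0,0,0.03,0,0,0,1],[0,0,0,0,0,0,1]]
  ]
}}

```text
time: 2.3
eef_pos: [0.4958, 0.0033, 0.1141]
tcp_rot: [0.04, 0.999, -0.002, 0.003]
contact_force: [-1.3, -0.5, -0.1]
opening: 0.004
```

```bash
python3 -c "
from h import *
go(-.085,0,.03,90)"
```

```text
t 2.3 stn [-0.0807 -0.0221] z 0.1141 open 0.004 F [-1.3 -0.5 -0.1]
shift now-axes [ 5.8 22.2 84. ] goal-axes [ 4.3 22.1 84.1] turn [-0.2   0.35 -2.51]
```

>>> {"op": "apply_moves", "data": {
  "moves": [
    [[0.006,0.022,0,-0.2,0.3,-2.5,1],[0,0,0.03,0,0,0,1],[0,0,0.03,0,0,0,1],[0,0,0.015,0,0,0,1],[0,0,0,0,0,0,1]]
  ]
}}

```text
time: 2.8
eef_pos: [0.4957, 0.0296, 0.0442]
tcp_rot: [0.02, 1.0, 0.0, 0.005]
contact_force: [-1.0, 0.4, 0.2]
opening: 0.004
```

```bash
python3 -c "
from h import *
go(-.07,0,.029,90);im=snap('scene','s1.png');cv2.imwrite('pics/s1c.png',cv2.resize(im[130:300,270:450],None,fx=3.5,fy=3.5))"
```

```text
t 2.8 stn [-0.0817  0.0042] z 0.0442 open 0.004 F [-1.   0.4  0.2]
shift now-axes [-11.6  -4.1  15.3] goal-axes [-11.7  -4.2  15.2] turn [ 0.01  0.56 -0.22]
```

View pics/s1c.png

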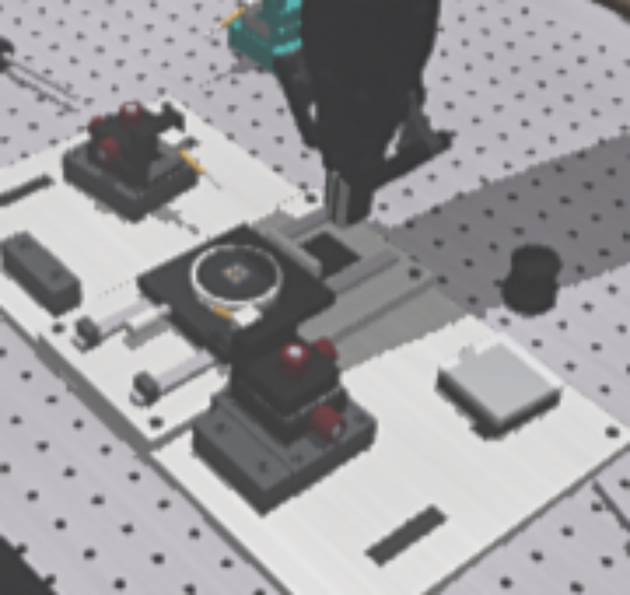

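Picture 5 shows the shut fingertips at crop (350,200), centred in front of the lip at (290,240), with nothing touched. I'll lower the tool and push.

>>> {"op": "apply_moves", "data": {
  "moves": [
    [[0,-0.004,0.015,0,0.5,0,1],[0,0,0,0,0,0,1],[-0.01,0,0,0,0,0,1],[-0.01,0,0,0,0,0,1],[-0.008,0,0,0,0,0,1],[-0.008,0,0,0,0,0,1],[-0.008,0,0,0,0,0,1],[-0.008,0,0,0,0,0,1]]
  ]
}}

```text
time: 3.65
eef_pos: [0.5544, 0.0241, 0.0383]
tcp_rot: [0.02, 1.0, -0.001, 0.003]
contact_force: [-3.4, 1.2, 0.7]
opening: 0.003
```

```bash
python3 -c "
from h import *
go(-.015,0,.029,90)"
```

```text
t 3.65 stn [-0.0228  0.0008] z 0.0383 open 0.003 F [-3.4  1.2  0.7]
shift now-axes [-7.8 -0.8  9.4] goal-axes [-7.8 -0.8  9.3] turn [-0.05  0.33 -0.24]
```

>>> {"op": "apply_moves", "data": {
  "moves": [
    [[0.006,0,0,0,0,0,1],[0.002,0,0.01,0,0,0,1],[0,0,0,0,0,0,1],[-0.005,0,0,0,0,0,1],[-0.005,0,0.001,0,0,0,1],[-0.004,0,0.001,0,0,0,1],[-0.004,0,0.001,0,0,0,1]]
  ]
}}

```text
time: 4.35
eef_pos: [0.5568, 0.0246, 0.0244]
tcp_rot: [0.019, 1.0, 0.0, -0.011]
contact_force: [-12.3, 0.3, 9.2]
opening: 0.003
```

```bash
python3 -c "
from h import *
go(-.015,0,.029,90)"
```

```text
t 4.35 stn [-0.0205  0.0014] z 0.0244 open 0.003 F [-12.3   0.3   9.2]
shift now-axes [-5.4 -1.4 -4.7] goal-axes [-5.5 -1.4 -4.6] turn [ 0.01 -1.26 -0.14]
```

>>> {"op": "apply_moves", "data": {
  "moves": [
    [[0.002,0,-0.005,0,-1.2,0,1],[0,0,0,0,0,0,1],[-0.003,0,0,0,0,0,1],[-0.003,0,0,0,0,0,1]]
  ]
}}

```text
time: 4.75
eef_pos: [0.557, 0.0248, 0.0291]
tcp_rot: [0.019, 1.0, 0.0, -0.007]
contact_force: [-12.5, -0.1, 10.1]
opening: -0.003
```

>>> {"op": "apply_moves", "data": {
  "moves": [
    [[-0.005,0,0,0,0,0,1],[-0.005,0,0,0,0,0,1]]
  ]
}}

```text
time: 4.95
eef_pos: [0.5567, 0.0251, 0.0278]
tcp_rot: [0.018, 1.0, 0.001, -0.023]
contact_force: [-16.5, 0.2, 11.1]
opening: 0.0
```

```bash
python3 -c "
from h import *
go(-.015,0,.029,90)"
```

```text
t 4.95 stn [-0.0206  0.0019] z 0.0278 open 0.0 F [-16.5   0.2  11.1]
shift now-axes [-5.6 -1.9 -1.4] goal-axes [-5.6 -1.9 -1.2] turn [ 0.03 -2.64  0.03]
```

The tool stalls at 16 N against about 3 N of friction, and the lip is where I expected it at home. I'll retract and check in both views.

>>> {"op": "apply_moves", "data": {
  "moves": [
    [[0.01,0,0,0,-2.6,0,1],[0.015,0,0,0,0,0,1],[0.015,0,-0.01,0,0,0,1],[0,0,-0.04,0,0,0,1],[0,0,-0.04,0,0,0,1],[0,0,-0.04,0,0,0,0.4],[0,-0.045,-0.01,0,0,8.5,0.4],[0,-0.045,0,0,0,8.5,0.4],[0,-0.045,0,0,0,8.5,0.4],[0,-0.045,0,0,0,8.5,0.4],[0,0,0,0,0,8.5,0.4],[0,0,0,0,0,8.5,0.4]]
  ]
}}

```text
time: 6.15
eef_pos: [0.4768, -0.1546, 0.1807]
tcp_rot: [0.453, 0.892, 0.001, 0.013]
contact_force: [0.0, 0.3, -0.4]
opening: 0.299
```

```bash
python3 -c "
from h import *
go(-.03,-.21,.15,0)
im=snap('top','t2.png');cv2.imwrite('pics/t2c.png',cv2.resize(im[150:260,215:390],None,fx=4.5,fy=4.5,interpolation=2))"
```

```text
t 6.15 stn [-0.0939 -0.1806] z 0.1807 open 0.299 F [ 0.   0.3 -0.4]
shift now-axes [-61.9  31.6  32.5] goal-axes [-29.4  63.9  30.7] turn [ 1.23  0.97 38.22]
```

View pics/t2c.png

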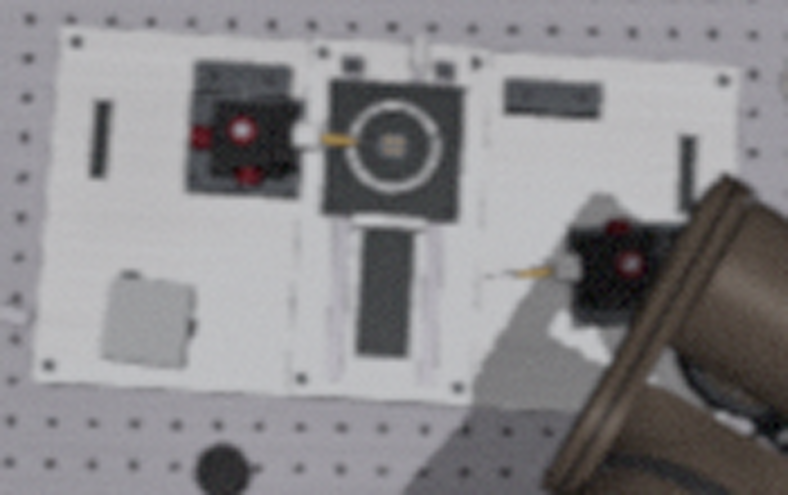

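Picture 6 shows the plate moved up to crop y 80–220, right at the two rail stops at (353,66) and (445,70). The stage is home and nothing else has moved. Next I'll place the fingers behind the positioner's right side, with the jaw direction along station x.

>>> {"op": "apply_moves", "data": {
  "moves": [
    [[0,0,0,1.2,1,8,0.4],[0,0,0,0,0,8,0.4],[0,0,0,0,0,8,0.4],[0,0,0,0,0,8,0.4],[0,0,0,0,0,6.2,0.4],[0,0,0,0,0,0,0.4]]
  ]
}}

```text
time: 6.8
eef_pos: [0.481, -0.156, 0.1831]
tcp_rot: [0.723, 0.691, -0.001, 0.006]
contact_force: [0.7, -0.9, -0.2]
opening: 0.301
```

```bash
python3 -c "
from h import *
go(-.024,-.204,.085,0)
im=cv2.imread('pics/t2.png');g=lambda l:(np.array(l,float)+.5)/4.5-.5+[215,150]
print('chip',S(ray('top',g([393,146]),.0445)),'plate',S(ray('top',g([[330,80],[465,86],[458,221],[322,214]]),.036)).round(4).tolist())"
```

```text
t 6.8 stn [-0.0897 -0.1819] z 0.1831 open 0.301 F [ 0.7 -0.9 -0.2]
shift now-axes [-20.4  65.3  98.8] goal-axes [-22.1  65.7  98.1] turn [ 0.41  0.59 -0.57]
chip [[0.03967929 0.00090085]] plate [[0.0797, 0.0415], [0.0807, -0.0402], [-0.0021, -0.0405], [-0.0025, 0.041]]
```

Chip at xs=0.0397, which agrees with home at 0.040.

>>> {"op": "apply_moves", "data": {
  "moves": [
    [[-0.012,0.033,0,0.4,0.6,-0.5,0.4],[-0.011,0.033,0,0,0,0,0.4],[0,0,0,0,0,0,0.4],[0,0,0.04,0,0,0,0.4],[0,0,0.04,0,0,0,0.4],[0,0,0.02,0,0,0,0.4],[0,0,0,0,0,0,0.4]]
  ]
}}

```text
time: 7.5
eef_pos: [0.5501, -0.1813, 0.0818]
tcp_rot: [0.71, 0.705, 0.001, 0.003]
contact_force: [-0.0, 0.2, 0.3]
opening: 0.303
```

```bash
python3 -c "
from h import *
go(-.024,-.204,.017,0)
im=snap('scene','s3.png');cv2.imwrite('pics/s3c.png',cv2.resize(im[110:260,230:380],None,fx=4,fy=4,interpolation=2))"
```

```text
t 7.5 stn [-0.0197 -0.2047] z 0.0818 open 0.303 F [-0.   0.2  0.3]
shift now-axes [ 0.9 -4.6 64.8] goal-axes [ 0.7 -4.3 64.8] turn [0.31 0.11 1.65]
```

View pics/s3c.png

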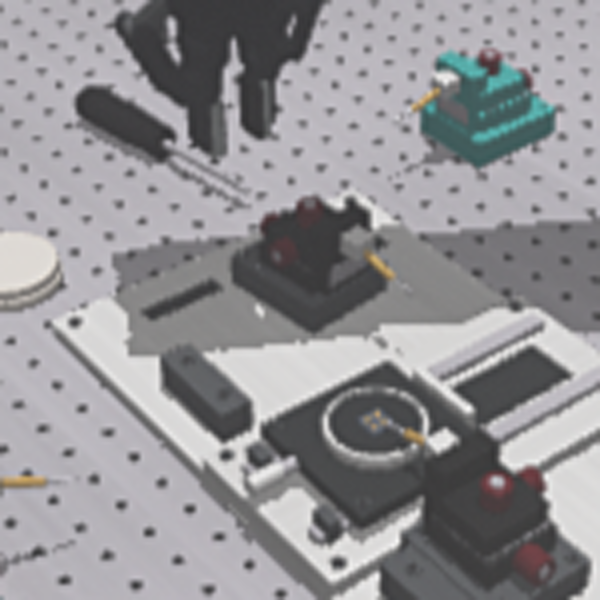

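Picture 7 shows the fingers straddling correctly above and beyond the positioner's right side. The driver is clear. I'll descend.

>>> {"op": "apply_moves", "data": {
  "moves": [
    [[0.001,-0.004,0,0.3,0,1.6,0.4],[0,0,0.03,0,0,0,0.4],[0,0,0.02,0,0,0,0.4],[0,0,0.01,0,0,0,0.4],[0,0,0,0,0,0,0.4]]
  ]
}}

```text
time: 8.05
eef_pos: [0.5524, -0.1835, 0.0322]
tcp_rot: [0.719, 0.694, 0.002, 0.01]
contact_force: [-1.5, -0.6, 0.0]
opening: 0.302
```

```bash
python3 -c "
from h import *
go(-.024,-.204,.017,0)"
```

```text
t 8.05 stn [-0.0173 -0.2068] z 0.0322 open 0.302 F [-1.5 -0.6  0. ]
shift now-axes [ 2.9 -6.9 15. ] goal-axes [ 2.8 -6.7 15.2] turn [0.97 0.61 0.04]
```

>>> {"op": "apply_moves", "data": {
  "moves": [
    [[0.003,-0.007,0.005,0.9,0.6,0,0.4],[0,0,0.008,0,0,0,0.4],[0,0,0,0,0,0,0.4]]
  ]
}}

```text
time: 8.35
eef_pos: [0.5473, -0.1811, 0.0221]
tcp_rot: [0.719, 0.695, 0.001, 0.003]
contact_force: [-0.2, -0.1, -0.1]
opening: 0.303
```

```bash
python3 -c "
from h import *
go(-.024,-.204,.017,0)"
```

```text
t 8.35 stn [-0.0226 -0.2046] z 0.0221 open 0.303 F [-0.2 -0.1 -0.1]
shift now-axes [ 0.6 -1.5  5.1] goal-axes [ 0.6 -1.4  5.1] turn [0.31 0.12 0.05]
```

>>> {"op": "apply_moves", "data": {
  "moves": [
    [[0,-0.001,0.006,0.3,0,0,0.4],[0.005,0,0,0,0,0,0.4],[0.006,0,0,0,0,0,0.4],[0.006,0,0,0,0,0,0.4],[0.006,0,0,0,0,0,0.4]]
  ]
}}

```text
time: 8.85
eef_pos: [0.5477, -0.1581, 0.0164]
tcp_rot: [0.719, 0.695, -0.001, 0.002]
contact_force: [-1.9, -1.9, -1.7]
opening: 0.295
```

```bash
python3 -c "
from h import *
go(-.024,-.139,.016,0)"
```

```text
t 8.85 stn [-0.023  -0.1815] z 0.0164 open 0.295 F [-1.9 -1.9 -1.7]
shift now-axes [42.6 -1.   0.2] goal-axes [42.5 -1.   0.4] turn [0.07 0.27 0.06]
```

>>> {"op": "apply_moves", "data": {
  "moves": [
    [[0.006,0,0,0,0,0,0.4],[0.006,0,0,0,0,0,0.4],[0.006,0,0,0,0,0,0.4],[0.006,0,0,0,0,0,0.4]]
  ]
}}

```text
time: 9.25
eef_pos: [0.5487, -0.1321, 0.0165]
tcp_rot: [0.719, 0.695, -0.001, 0.003]
contact_force: [-1.1, -2.6, -0.2]
opening: 0.299
```

```bash
python3 -c "
from h import *
go(-.024,-.139,.016,0)
im=snap('scene','s4.png');cv2.imwrite('pics/s4c.png',cv2.resize(im[110:260,230:380],None,fx=4,fy=4,interpolation=2))"
```

```text
t 9.25 stn [-0.0229 -0.1555] z 0.0165 open 0.299 F [-1.1 -2.6 -0.2]
shift now-axes [16.6 -1.1  0.4] goal-axes [16.5 -1.1  0.5] turn [0.11 0.34 0.1 ]
```

View pics/s4c.png

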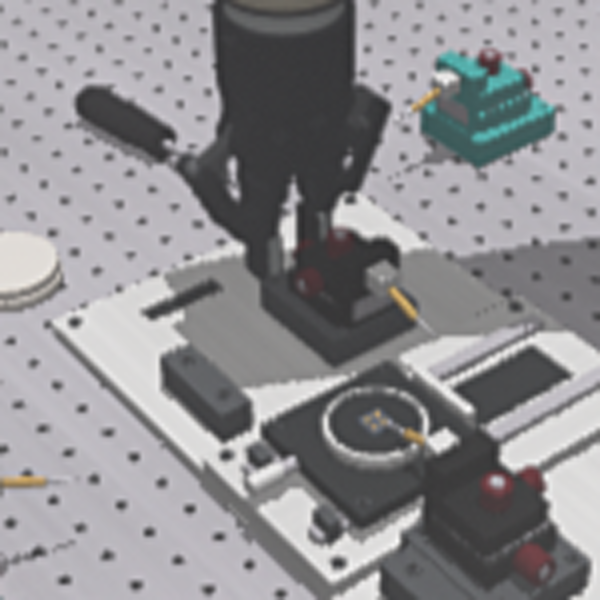

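Picture 8 shows both fingers flat on the foot's back face at crop (285,260). The foot is squared up, and the arm and needle are clear of the tool. I'll keep going to just short of the shoulder.

>>> {"op": "apply_moves", "data": {
  "moves": [
    [[0.006,0,0,0,0,0,0.4],[0.005,0,0,0,0,0,0.4],[0.003,0,0,0,0,0,0.4],[0,0,0,0,0,0,0.4]]
  ]
}}

```text
time: 9.7
eef_pos: [0.5495, -0.1157, 0.0166]
tcp_rot: [0.719, 0.695, -0.001, 0.003]
contact_force: [-0.1, -1.4, -1.0]
opening: 0.301
```

```bash
python3 -c "
from h import *
go(-.024,-.139,.016,0)"
```

```text
t 9.7 stn [-0.0227 -0.1391] z 0.0166 open 0.301 F [-0.1 -1.4 -1. ]
shift now-axes [ 0.1 -1.3  0.6] goal-axes [ 0.1 -1.3  0.6] turn [0.14 0.31 0.14]
```

>>> {"op": "apply_moves", "data": {
  "moves": [
    [[-0.015,0,0,0,0,0,0.4],[-0.015,0,0,0,0,0,0.4],[0,0,-0.04,0,0,0,0.4],[0,0,-0.04,0,0,0,0.4],[0,0,-0.04,0,0,0,0.4],[0,-0.035,0,0,0,0,0.4],[0,-0.035,0,0,0,0,0.4],[0,0,0,0,0,-8.5,0.4],[0,0,0,0,0,-8.5,0.4],[0,0,0,0,0,-8.5,0.4],[0,0,0,0,0,-8.5,0.4],[0,0,0,0,0,-8.5,0.4]]
  ]
}}

```text
time: 10.9
eef_pos: [0.4747, -0.1569, 0.1435]
tcp_rot: [0.415, 0.91, -0.0, 0.002]
contact_force: [0.6, 1.3, -0.3]
opening: 0.302
```

>>> {"op": "apply_moves", "data": {
  "moves": [
    [[0,0,0,0,0,-8.5,0.4],[0,0,0,0,0,-8.5,0.4],[0,0,0,0,0,-8.5,0.4],[0,0,0,0,0,-8.5,0.4],[0,0,0,0,0,-8.5,0.4],[0,0,0,0,0,0,0.4]]
  ]
}}

```text
time: 11.5
eef_pos: [0.4738, -0.1644, 0.1448]
tcp_rot: [0.054, 0.999, -0.001, 0.003]
contact_force: [-0.1, 0.4, -0.8]
opening: 0.299
```

```bash
python3 -c "
from h import *
go(-.095,-.093,.10,90)
im=snap('top','t5.png');cv2.imwrite('pics/t5c.png',cv2.resize(im[150:260,300:390],None,fx=5,fy=5,interpolation=2))"
```

```text
t 11.5 stn [-0.0966 -0.1905] z 0.1448 open 0.299 F [-0.1  0.4 -0.8]
shift now-axes [ 5.6 97.4 44.6] goal-axes [-1.6 97.5 44.8] turn [-0.06  0.32 -4.09]
```

View pics/t5c.png

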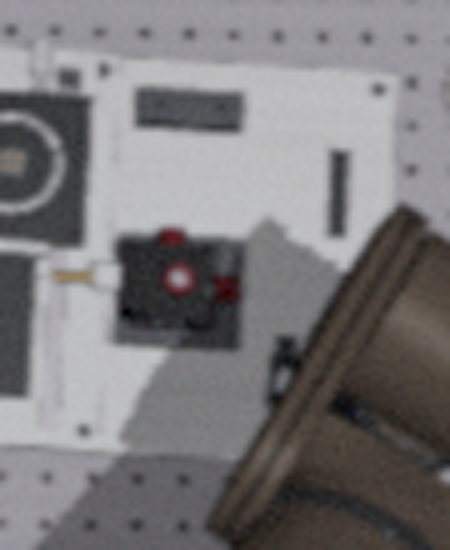

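Picture 9 shows the foot squared to the station at crop (115–243, 235–348), close to the shoulder. The way to the stop block at (190,110) is free.

>>> {"op": "apply_moves", "data": {
  "moves": [
    [[0,0,0,0,0.3,-4,0.4],[0,0.045,0,0,0,0,0.4],[0,0.045,0,0,0,0,0.4],[0,0,0,0,0,0,0.4],[0,0,0.03,0,0,0,0.4],[0,0,0.03,0,0,0,0.4],[0,0,0,0,0,0,0.4]]
  ]
}}

```text
time: 12.25
eef_pos: [0.4804, -0.0774, 0.0862]
tcp_rot: [0.032, 0.999, -0.002, 0.004]
contact_force: [-0.9, 0.8, 0.1]
opening: 0.301
```

```bash
python3 -c "
from h import *
go(-.092,-.093,.016,90)
print(S(ray('top',(np.array([[120,235],[243,240],[240,348],[114,343]])+.5)/5-.5+[300,150],.03)).round(4).tolist())"
```

```text
t 12.25 stn [-0.0931 -0.1034] z 0.0862 open 0.301 F [-0.9  0.8  0.1]
shift now-axes [-0.3 10.6 70.2] goal-axes [-1.1 10.4 70.2] turn [-0.17  0.41 -1.65]
[[0.0058, -0.0597], [0.0069, -0.1264], [-0.052, -0.1274], [-0.0532, -0.0595]]
```

>>> {"op": "apply_moves", "data": {
  "moves": [
    [[0,0.01,0,0,0.4,-1.6,0.4],[0,0,0.03,0,0,0,0.4],[0,0,0.02,0,0,0,0.4],[0,0,0.01,0,0,0,0.4],[0,0,0,0,0,0,0.4]]
  ]
}}

```text
time: 12.75
eef_pos: [0.4869, -0.0699, 0.0317]
tcp_rot: [0.02, 1.0, -0.003, 0.005]
contact_force: [-0.5, -0.5, -0.1]
opening: 0.3
```

```bash
python3 -c "
from h import *
go(-.092,-.093,.016,90)"
```

```text
t 12.75 stn [-0.0869 -0.0956] z 0.0317 open 0.3 F [-0.5 -0.5 -0.1]
shift now-axes [ 5.2  2.7 15.7] goal-axes [ 5.1  2.6 15.7] turn [-0.35  0.56 -0.21]
```

>>> {"op": "apply_moves", "data": {
  "moves": [
    [[0.005,0.002,0.007,-0.3,0.5,0,0.4],[0,0,0.007,0,0,0,0.4],[0,0,0.002,0,0,0,0.4],[-0.006,0,0,0,0,0,0.4],[-0.006,0,0,0,0,0,0.4]]
  ]
}}

```text
time: 13.25
eef_pos: [0.4968, -0.069, 0.0184]
tcp_rot: [0.02, 1.0, -0.001, 0.003]
contact_force: [0.5, 0.3, 0.9]
opening: 0.301
```

```bash
python3 -c "
from h import *
go(-.0,-.093,.016,90)"
```

```text
t 13.25 stn [-0.0771 -0.0943] z 0.0184 open 0.301 F [0.5 0.3 0.9]
shift now-axes [-77.1   1.6   2.9] goal-axes [-77.1   1.3   2.4] turn [-0.13  0.36 -0.24]
```

>>> {"op": "apply_moves", "data": {
  "moves": [
    [[-0.006,0,0.001,0,0,0,0.4],[-0.006,0,0.001,0,0,0,0.4],[-0.006,0,0,0,0,0,0.4],[-0.006,0,0,0,0,0,0.4],[-0.006,0,0,0,0,0,0.4]]
  ]
}}

```text
time: 13.75
eef_pos: [0.5277, -0.07, 0.0165]
tcp_rot: [0.02, 1.0, -0.001, -0.0]
contact_force: [-3.3, -0.4, 3.2]
opening: 0.299
```

```bash
python3 -c "
from h import *
go(-.0,-.093,.016,90)"
```

```text
t 13.75 stn [-0.0462 -0.0942] z 0.0165 open 0.299 F [-3.3 -0.4  3.2]
shift now-axes [-46.2   1.3   0.5] goal-axes [-46.2   1.2   0.5] turn [-0.08 -0.04 -0.18]
```

>>> {"op": "apply_moves", "data": {
  "moves": [
    [[-0.006,0,0,0,0,0,0.4],[-0.006,0,0,0,0,0,0.4],[-0.006,0,0,0,0,0,0.4],[-0.006,0,0,0,0,0,0.4],[-0.006,0,0,0,0,0,0.4],[-0.006,0,0,0,0,0,0.4]]
  ]
}}

```text
time: 14.35
eef_pos: [0.566, -0.0712, 0.0163]
tcp_rot: [0.019, 1.0, -0.0, -0.002]
contact_force: [-3.9, 0.2, 2.5]
opening: 0.302
```

```bash
python3 -c "
from h import *
go(-.0,-.093,.016,90)"
```

```text
t 14.35 stn [-0.0078 -0.0941] z 0.0163 open 0.302 F [-3.9  0.2  2.5]
shift now-axes [-7.8  1.1  0.2] goal-axes [-7.8  1.1  0.3] turn [-0.06 -0.19 -0.17]
```

>>> {"op": "apply_moves", "data": {
  "moves": [
    [[-0.003,0,0,0,0,0,0.4],[-0.003,0,0,0,0,0,0.4],[-0.003,0,0,0,0,0,0.4]]
  ]
}}

```text
time: 14.65
eef_pos: [0.5713, -0.0713, 0.0155]
tcp_rot: [0.019, 1.0, 0.0, -0.009]
contact_force: [-14.7, -0.7, 9.2]
opening: 0.302
```

>>> {"op": "apply_moves", "data": {
  "moves": [
    [[-0.003,0,0,0,0,0,0.4],[-0.003,0,0,0,0,0,0.4]]
  ]
}}

```text
time: 14.85
eef_pos: [0.571, -0.0711, 0.0145]
tcp_rot: [0.018, 1.0, 0.001, -0.019]
contact_force: [-12.4, -0.8, 8.1]
opening: 0.3
```

```bash
python3 -c "
from h import *
go(-.0,-.093,.016,90)"
```

```text
t 14.85 stn [-0.0028 -0.0937] z 0.0145 open 0.3 F [-12.4  -0.8   8.1]
shift now-axes [-2.8  0.7 -1.6] goal-axes [-2.8  0.7 -1.5] turn [ 0.07 -2.17  0.01]
```

Contact with the stop block at about 15 N. Now I'll retract and go round to push the back face towards the shoulder.

>>> {"op": "apply_moves", "data": {
  "moves": [
    [[0.01,0,0,0,-2.1,0,0.4],[0.02,0,0,0,0,0,0.4],[0,0,-0.04,0,0,0,0.4],[0,0,-0.04,0,0,0,0.4],[0,0,-0.04,0,0,0,0.4],[0,-0.045,0,0,0,0,0.4],[0,-0.045,0,0,0,0,0.4],[0,0,0,0,0,8.5,0.4],[0,0,0,0,0,8.5,0.4],[0,0,0,0,0,8.5,0.4],[0,0,0,0,0,8.5,0.4],[0,0,0,0,0,8.5,0.4]]
  ]
}}

```text
time: 16.05
eef_pos: [0.5505, -0.1684, 0.1448]
tcp_rot: [0.382, 0.924, 0.002, 0.023]
contact_force: [-0.4, 0.4, -0.3]
opening: 0.298
```

>>> {"op": "apply_moves", "data": {
  "moves": [
    [[0,0,0,0,0,8.5,0.4],[0,0,0,0,0,8.5,0.4],[0,0,0,0,0,8.5,0.4],[0,0,0,0,0,8.5,0.4],[0,0,0,0,0,8.5,0.4],[0,0,0,0,0,0,0.4]]
  ]
}}

```text
time: 16.65
eef_pos: [0.558, -0.1711, 0.1472]
tcp_rot: [0.694, 0.719, 0.015, 0.031]
contact_force: [-0.3, 0.3, -0.2]
opening: 0.299
```

```bash
python3 -c "
from h import *
go(.038,-.165,.08,0)"
```

```text
t 16.65 stn [-0.0123 -0.1941] z 0.1472 open 0.299 F [-0.3  0.3 -0.2]
shift now-axes [27.  47.8 69.8] goal-axes [29.1 50.3 67.2] turn [3.75 1.16 4.15]
```

>>> {"op": "apply_moves", "data": {
  "moves": [
    [[0,0,0,3.7,1.2,4.1,0.4],[0.012,0.025,0,0,0,0,0.4],[0.012,0.025,0,0,0,0,0.4],[0,0,0,0,0,0,0.4],[0,0,0.03,0,0,0,0.4],[0,0,0.025,0,0,0,0.4],[0,0,0,0,0,0,0.4]]
  ]
}}

```text
time: 17.35
eef_pos: [0.616, -0.1504, 0.0936]
tcp_rot: [0.713, 0.701, 0.004, 0.007]
contact_force: [0.2, 0.1, 0.0]
opening: 0.301
```

```bash
python3 -c "
from h import *
go(.038,-.165,.016,0)"
```

```text
t 17.35 stn [ 0.045  -0.1714] z 0.0936 open 0.301 F [0.2 0.1 0. ]
shift now-axes [ 6.8 -8.  77.4] goal-axes [ 6.4 -7.  77.6] turn [0.86 0.23 1.04]
```

>>> {"op": "apply_moves", "data": {
  "moves": [
    [[0.004,-0.008,0,0.8,0.2,1,0.4],[0,0,0,0,0,0,0.4],[0,0,0.03,0,0,0,0.4],[0,0,0.03,0,0,0,0.4],[0,0,0,0,0,0,0.4]]
  ]
}}

```text
time: 17.85
eef_pos: [0.6112, -0.1484, 0.0401]
tcp_rot: [0.719, 0.695, 0.002, 0.006]
contact_force: [-0.7, 0.5, -1.3]
opening: 0.304
```

```bash
python3 -c "
from h import *
go(.038,-.165,.016,0)"
```

```text
t 17.85 stn [ 0.0401 -0.1696] z 0.0401 open 0.304 F [-0.7  0.5 -1.3]
shift now-axes [ 4.7 -2.4 24. ] goal-axes [ 4.6 -2.1 24.1] turn [0.71 0.29 0.13]
```

>>> {"op": "apply_moves", "data": {
  "moves": [
    [[0,-0.002,0.01,0.7,0.3,0,0.4],[0,0,0.01,0,0,0,0.4],[0,0,0.004,0,0,0,0.4],[0,0,0,0,0,0,0.4],[0.006,0,0,0,0,0,0.4],[0.006,0,0,0,0,0,0.4]]
  ]
}}

```text
time: 18.45
eef_pos: [0.6139, -0.1383, 0.0217]
tcp_rot: [0.719, 0.695, 0.002, 0.005]
contact_force: [0.9, -0.8, 0.3]
opening: 0.3
```

```bash
python3 -c "
from h import *
go(.038,-.138,.016,0)"
```

```text
t 18.45 stn [ 0.0425 -0.1594] z 0.0217 open 0.3 F [ 0.9 -0.8  0.3]
shift now-axes [21.4 -4.5  5.5] goal-axes [21.4 -4.5  5.7] turn [0.55 0.19 0.09]
```

>>> {"op": "apply_moves", "data": {
  "moves": [
    [[0,-0.005,0.005,0.5,0.2,0,0.4],[0.005,0,0.001,0,0,0,0.4],[0.005,0,0,0,0,0,0.4],[0.004,0,0,0,0,0,0.4]]
  ]
}}

```text
time: 18.85
eef_pos: [0.6094, -0.1221, 0.0159]
tcp_rot: [0.719, 0.695, 0.0, 0.0]
contact_force: [0.3, -0.2, 0.1]
opening: 0.297
```

```bash
python3 -c "
from h import *
go(.038,-.136,.016,0)"
```

```text
t 18.85 stn [ 0.0374 -0.1434] z 0.0159 open 0.297 F [ 0.3 -0.2  0.1]
shift now-axes [ 7.4  0.7 -0.1] goal-axes [ 7.4  0.6 -0.1] turn [ 0.06 -0.01  0.15]
```

>>> {"op": "apply_moves", "data": {
  "moves": [
    [[0.003,0,0,0,0,0,0.4],[0.003,0,0,0,0,0,0.4],[0.003,0,0,0,0,0,0.4]]
  ]
}}

```text
time: 19.15
eef_pos: [0.6096, -0.1138, 0.016]
tcp_rot: [0.718, 0.696, -0.001, 0.002]
contact_force: [-2.2, -11.0, -0.3]
opening: 0.299
```

>>> {"op": "apply_moves", "data": {
  "moves": [
    [[0.003,0,0,0,0,0,0.4],[0.003,0,0,0,0,0,0.4]]
  ]
}}

```text
time: 19.35
eef_pos: [0.6097, -0.1139, 0.0167]
tcp_rot: [0.717, 0.697, -0.006, 0.006]
contact_force: [-2.3, -10.3, -0.6]
opening: 0.302
```

```bash
python3 -c "
from h import *
go(.038,-.136,.016,0)"
```

```text
t 19.35 stn [ 0.0374 -0.1352] z 0.0167 open 0.302 F [ -2.3 -10.3  -0.6]
shift now-axes [-0.8  0.6  0.7] goal-axes [-0.8  0.6  0.7] turn [0.07 0.95 0.47]
```

Shoulder contact at about 11 N. I'll retract and look.

>>> {"op": "apply_moves", "data": {
  "moves": [
    [[-0.01,0,0,0,0.9,0.4,0.4],[-0.02,0,0,0,0,0,0.4],[0,0,-0.04,0,0,0,0.4],[0,0,-0.04,0,0,0,0.4],[0,0,-0.04,0,0,0,0.4],[0,-0.045,0,0,0,-8.5,0.4],[0,-0.045,0,0,0,-8.5,0.4],[0,-0.045,0,0,0,-8.5,0.4],[0,0,0,0,0,-8.5,0.4],[0,0,0,0,0,-8.5,0.4],[0,0,0,0,0,-8.5,0.4],[0,0,0,0,0,-8.5,0.4]]
  ]
}}

```text
time: 20.55
eef_pos: [0.4713, -0.1621, 0.1423]
tcp_rot: [0.275, 0.961, 0.007, 0.002]
contact_force: [-0.4, 0.1, -0.9]
opening: 0.3
```

>>> {"op": "apply_moves", "data": {
  "moves": [
    [[0,0,0,0,0,-8.5,0.4],[0,0,0,0,0,-8.5,0.4],[0,0,0,0,0,-8.5,0.4],[0,0,0,0,0,0,0.4]]
  ]
}}

```text
time: 20.95
eef_pos: [0.4716, -0.162, 0.1431]
tcp_rot: [0.054, 0.999, 0.009, 0.005]
contact_force: [0.2, 1.0, -0.2]
opening: 0.297
```

```bash
python3 -c "
from h import *
go(-.035,-.09,.08,90)
im=snap('top','t6.png');cv2.imwrite('pics/t6c.png',cv2.resize(im[150:250,225:385],None,fx=5,fy=5,interpolation=2))"
```

```text
t 20.95 stn [-0.0989 -0.1882] z 0.1431 open 0.297 F [ 0.2  1.  -0.2]
shift now-axes [-56.1 101.3  65.6] goal-axes [-63.9  98.2  63.1] turn [ 1.08  0.54 -4.09]
```

View pics/t6c.png

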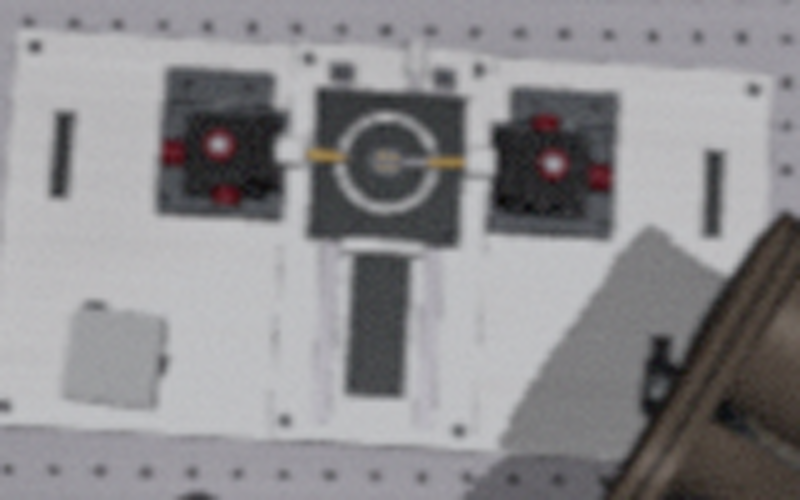

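Picture 10 shows the positioner mirroring positioner2: foot at crop (488–618, 90–238), flush with both the stop and the shoulder, needle over the chip. I'll add one gentle +x push to take up any gap at the stop.

>>> {"op": "apply_moves", "data": {
  "moves": [
    [[0,0,0,1,0.5,-4,0.4],[-0.015,0.045,0,0,0,0,0.4],[-0.015,0.045,0,0,0,0,0.4],[-0.015,0,0,0,0,0,0.4],[0,0,0,0,0,0,0.4],[0,0,0.03,0,0,0,0.4],[0,0,0.025,0,0,0,0.4],[0,0,0,0,0,0,0.4]]
  ]
}}

```text
time: 21.8
eef_pos: [0.523, -0.0729, 0.0894]
tcp_rot: [0.033, 0.999, 0.002, 0.003]
contact_force: [-0.6, -0.0, -0.6]
opening: 0.296
```

```bash
python3 -c "
from h import *
go(-.035,-.092,.016,90)"
```

```text
t 21.8 stn [-0.0507 -0.0972] z 0.0894 open 0.296 F [-0.6 -0.  -0.6]
shift now-axes [-15.1   5.4  73.5] goal-axes [-15.7   5.2  73.4] turn [ 0.2   0.3  -1.66]
```

>>> {"op": "apply_moves", "data": {
  "moves": [
    [[-0.005,0.005,0,0.2,0.3,-1.6,0.4],[0,0,0.03,0,0,0,0.4],[0,0,0.02,0,0,0,0.4],[0,0,0.01,0,0,0,0.4],[0,0,0,0,0,0,0.4]]
  ]
}}

```text
time: 22.3
eef_pos: [0.533, -0.0704, 0.0345]
tcp_rot: [0.02, 1.0, -0.001, 0.004]
contact_force: [-0.8, -0.3, -0.0]
opening: 0.299
```

```bash
python3 -c "
from h import *
go(-.03,-.092,.016,90)"
```

```text
t 22.3 stn [-0.0408 -0.0944] z 0.0345 open 0.299 F [-0.8 -0.3 -0. ]
shift now-axes [-10.7   2.5  18.6] goal-axes [-10.8   2.4  18.5] turn [-0.14  0.5  -0.18]
```

>>> {"op": "apply_moves", "data": {
  "moves": [
    [[0,0.002,0.008,-0.1,0.5,0,0.4],[0,0,0.008,0,0,0,0.4],[0,0,0.003,0,0,0,0.4],[-0.006,0,0,0,0,0,0.4],[-0.006,0,0,0,0,0,0.4],[-0.005,0,0,0,0,0,0.4]]
  ]
}}

```text
time: 22.9
eef_pos: [0.5542, -0.0699, 0.0183]
tcp_rot: [0.02, 1.0, -0.001, 0.003]
contact_force: [-0.4, -0.2, -0.7]
opening: 0.301
```

```bash
python3 -c "
from h import *
go(-.003,-.092,.016,90)"
```

```text
t 22.9 stn [-0.0196 -0.0932] z 0.0183 open 0.301 F [-0.4 -0.2 -0.7]
shift now-axes [-16.6   1.2   2.4] goal-axes [-16.6   1.2   2.3] turn [-0.13  0.33 -0.2 ]
```

>>> {"op": "apply_moves", "data": {
  "moves": [
    [[-0.005,0,0.001,0,0,0,0.4],[-0.005,0,0.001,0,0,0,0.4],[-0.003,0,0,0,0,0,0.4],[-0.003,0,0,0,0,0,0.4],[-0.003,0,0,0,0,0,0.4]]
  ]
}}

```text
time: 23.4
eef_pos: [0.5714, -0.0704, 0.0163]
tcp_rot: [0.019, 1.0, -0.001, -0.004]
contact_force: [-10.7, -1.2, 8.0]
opening: 0.302
```

```bash
python3 -c "
from h import *
go(-.003,-.092,.016,90)"
```

```text
t 23.4 stn [-0.0025 -0.0931] z 0.0163 open 0.302 F [-10.7  -1.2   8. ]
shift now-axes [0.5 1.1 0.3] goal-axes [0.5 1.1 0.3] turn [-0.09 -0.44 -0.07]
```

It stalls at the same place as before, so the foot is seated. I'll retract clear and make the final check.

>>> {"op": "apply_moves", "data": {
  "moves": [
    [[0.01,0,0,0,-0.4,0,0.4],[0.02,0,0,0,0,0,0.4],[0.01,0,-0.02,0,0,0,0.4],[0,0,-0.04,0,0,0,0.4],[0,0,-0.04,0,0,0,0.4],[0,0,-0.04,0,0,0,0.4],[0.02,-0.045,0,0,0,0,0.4],[0.02,-0.045,0,0,0,0,0.4],[0,-0.04,0,0,0,0,0.4],[0,0,0,0,0,0,0.4]]
  ]
}}

```text
time: 24.4
eef_pos: [0.485, -0.2, 0.1634]
tcp_rot: [0.016, 1.0, -0.003, 0.0]
contact_force: [-0.0, 0.0, 0.0]
opening: 0.299
```

```bash
python3 -c "
from h import *
go(-.035,-.09,.08,90)
im=snap('top','t7.png')
a=cv2.resize(im[155:205,225:385],None,fx=5,fy=5,interpolation=2)
s=snap('scene','s7.png');b=cv2.resize(s[140:290,230:450],None,fx=2.3,fy=2.3,interpolation=2)
out=np.zeros((250+b.shape[0],800,3),np.uint8);out[:250]=a;out[250:,:b.shape[1]]=b
cv2.imwrite('pics/f.png',out)"
```

```text
t 24.4 stn [-0.0842 -0.2257] z 0.1634 open 0.299 F [-0.  0.  0.]
shift now-axes [-49.8 135.9  82.8] goal-axes [-49.2 135.7  83.4] turn [-0.29  0.03  0.26]
```

View pics/f.png

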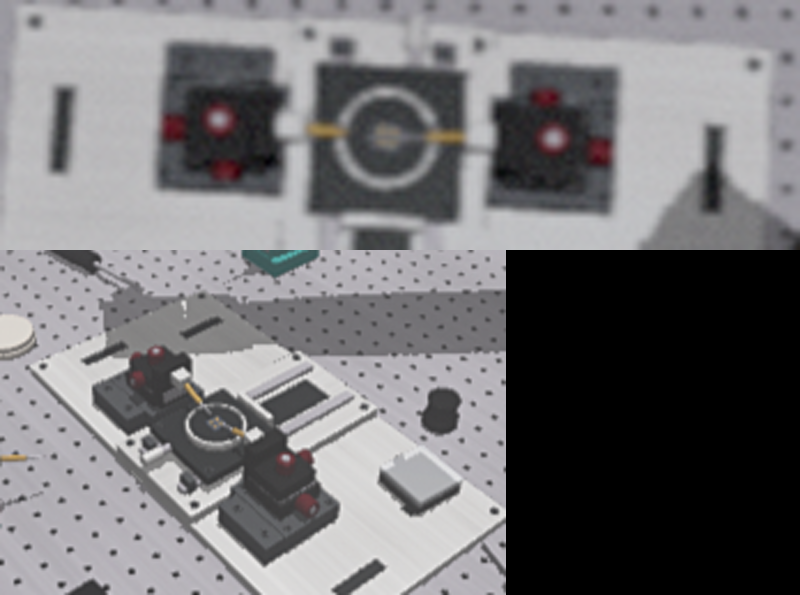

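The final picture shows the foot flush with the stop and square to the shoulder, both needles over the chip, the stage home and everything else in place. The tool is clear of it all with 0 N on it. I'll hand in.

```bash
python3 -c "
from plant import ctrl
print(ctrl.sign_off())"
```

```text
the job is handed in; nothing more can be done
None
```

The job is handed in: the sample stage is home and the loose positioner sits in its corner, 24.4 s on the robot's clock.

- **Stage:** I pushed it home by its lip with shut fingertips until it stalled at about 16 N. The chip then measured 39.7 mm in x from the station's origin, against about 40 mm expected when home.
- **Positioner:** With the fingers partly open, I pushed its foot left to within about 3 mm of the centre block. Then I pushed it along the wing to the stop block (about 15 N), left against the shoulder (about 11 N), and once more against the stop. That last push stalled at the same place within 0.3 mm.
- **Last pictures:** Both views show the foot flush and square in its corner, mirroring the other positioner, with the needles over the chip. Nothing else appeared to have moved, and the tool was clear with 0 N on it.

**Checks that disagreed:**
- **Lip push height:** The fingertip first met the lip about 9 mm higher than planned, so I backed off, lowered it and pushed again.
- **Upward force:** The wrist also read 8 to 11 N upward during the stalled pushes. I put that down to the arm pressing against the stops.

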